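Sweep spilled sugar lumps into the table dustpan

TASK

Three white sugar lumps lie spilled on the table: sweep them gently over the table top with your fingertips, over the lip and wholly into the steel dustpan, so that all three lie on its flat floor. Only push them: do not pinch, press on or pick up a lump. Leave the matchbox among them and everything else on the table where it is.

Things in the scene. Friction and masses are not known exactly. Their poses are not given: they have to be found in the camera images.
- pan_floor (a point): centre of the top face of the floor of a steel table dustpan. x points from the open mouth to the back wall and the black handle, y across, z up. The flat floor is 130 mm deep (x -65 to +65) and 200 mm wide (y -100 to +100), 2 mm above the table. The mouth faces roughly to the robot's right (-y), turned by up to 0.25 rad
- pan_lip (a point): middle of the dustpan's mouth, where the sloping lip meets the flat floor, at the floor's height; axes as pan_floor. The mouth is open over the full 200 mm; the steel lip slopes from the table up to the floor over 28 mm (x -93 to -65 mm from pan_floor)
- dustpan: the whole dustpan; origin on the table under pan_floor, same axes. Walls 22 mm high (25 mm with the rolled rim) and 4 mm thick stand at the back and both sides. The handle ends 143 mm behind the centre. The dustpan is fixed: it does not slide or lift
- lump_a_centre (a point): centre (8 mm up) of a white pressed sugar lump, 26 x 20 x 16 mm high, 10 to 17 g, dry and sliding easily (friction 0.3 to 0.4), lying loose on the bare table to the right of the dustpan; x along its 26 mm side. The three lumps are alike
- lump_b_centre (a point): centre (8 mm up) of a white pressed sugar lump, 26 x 20 x 16 mm high, 10 to 17 g, dry and sliding easily (friction 0.3 to 0.4), lying loose on the bare table to the right of the dustpan; x along its 26 mm side. The three lumps are alike
- lump_c_centre (a point): centre (8 mm up) of a white pressed sugar lump, 26 x 20 x 16 mm high, 10 to 17 g, dry and sliding easily (friction 0.3 to 0.4), lying loose on the bare table to the right of the dustpan; x along its 26 mm side. The three lumps are alike
- matchbox: small closed matchbox with yellow top and dark sides, 39 x 61 x 17 mm, lying flat near the lumps; origin at the centre of its underside, y along its length. Not to be moved
- teaspoon: metal teaspoon, 130 x 26 x 11 mm, lying flat at the right edge of the table, to the right of the lumps; origin under its centre. Not to be moved
- tin: low food tin, 75 mm across, 58 mm high, at the back of the table; origin at the centre of its underside. Not to be moved
- jam_jar: clip-top glass jar, 85 x 71 x 69 mm high, at the back; origin at the centre of its underside. Not to be moved
- salt_drum: card drum of salt, 62 mm across, 122 mm high, back left corner; origin at the centre of its underside. Not to be moved
- canister: round dark storage canister with knobbed lid, 107 mm across, 165 mm high, back right corner; origin at the centre of its underside. Not to be moved
- mug: plain mug, 77 mm across with handle 114 mm, 98 mm high, at the back right; origin near the centre of its underside. Not to be moved
- tea_box: cardboard tea box, 71 x 126 x 76 mm high, front right; origin at the centre of its underside. Not to be moved
- lump_a: the sugar lump of lump_a_centre; origin at the centre of its underside
- lump_b: the sugar lump of lump_b_centre; origin at the centre of its underside
- lump_c: the sugar lump of lump_c_centre; origin at the centre of its underside
Mind the look-alikes: they are no part of the job. Leave any brown or orange look-alike of the lump_c alone.

How it is judged:
By the outcome, as a careful person would: the job done as asked, in the order asked, and still so for the second after the job is handed in, with the robot touching nothing.
It also fails if it takes over 72 s, if anything falls off the work surface, if the arm or the gripper's body presses on something with over 40 N, if the wrist force passes 120 N, or if a joint passes its speed limit or range.

ROBOT

A 7-joint arm with a two-finger parallel gripper is mounted at the origin on a cart in front of the work surface, level with it; the furniture and walls round the work are solid. World frame = base frame: x ahead of the robot, y to its left, z up, the work surface at z = 0. Lengths are in m, angles in degrees, forces in N, time in s.
With the tool pointing down it reaches from about 0.425 to 1.025 m from the base axis. Payload 9.4 kg.
Tool frame: the origin (TCP) lies at the very end of the fingers, on their centre line; the grasp point (between the pads) lies 19 mm behind it (grasp_offset is the distance from the TCP to the grasp point, in m); z points along the fingers, y is the line along which they close (so a half turn about z gives the same grasp; the last joint's range is limited). The gripper opens to 85 mm and grips with 20 to 120 N. Pads are 22 mm wide; open, the fingers measure 114 mm over their backs; the gripper's body (76 mm by 85 mm) begins 54 mm behind the grasp point. The pads swing forward as they close: fully open they stand 13 mm farther back than shut.
Start: joints at [70.147, 34.337, -0.143, 91.639, 0.103, 54.024, -4.572], TCP at [0.193, -0.699, 0.231] pointing down, gripper open.
Joint ranges: [-147.43, 147.43], [-19.82, 112.94], [-74.19, 73.91], [6.32, 146.72], [-59.91, 239.91], [6.04, 106.73], [-150.56, 150.56]. Speed limits (degrees/s): [127.2, 127.2, 172.46, 172.46, 180, 180, 180].

INTERFACE

Orientations are given as [roll, pitch, yaw] about the fixed x, y, z axes, in that order (R = Rz(yaw) Ry(pitch) Rx(roll)).
In Python, from rig import get_obs, get_image, hand_in, grasp_offset gives the robot as it stands. The module is installed in compiled form; this text tells all that it offers.
- The arm moves only by the tool step_arm, never from a script. Its argument "targets" is a list of rows, each a list of 6 numbers: the shift along the tool's x, y, z in cm, then the turn, a rotation vector about the tool's x, y, z in degrees. A call has 1 to 5 rows; each row is the pose to reach, as a shift and turn from the pose commanded when the call began, along the tool's axes at that moment; what a row does not reach only later rows make up. A row lasts 1/10 s, in which the tool goes at most 50 mm and 8.59 degrees, less where a joint would pass 70% of its speed; a pose out of reach is approached as far as the arm can. A call with a gripper value outside its range is refused whole. "claw" is the finger opening in cm, from 0 to 8.54, set as the call begins (left out, the last holds). The fingers move at their own pace and stop on an object; "squeeze" is the grip in N (left out, the last holds). Time passes only in rows, so rows that repeat a pose let the fingers close. It gives the time, the measured TCP pose, the force, the opening and the grip force at its end, in the units of the state.
- get_obs(): the state, without advancing time (a new reading comes with each control period).
- get_image(name): name is "scene" or "side" or "wrist"; returns a dict with "image" (384x512x3 uint8, red, green, blue), "camera_matrix" (3x3 intrinsics, pixels), "view" (4x4, takes a point from world to camera coordinates); the wrist camera has in their place "T_tool_cam" (4x4, takes a point from camera to tool coordinates, whose origin is the TCP and whose axes are the flange's). Camera axes: x right, y up, looking along -z (the intrinsics and any distortion apply to the point x, -y, -z); pixel columns grow to the right and rows downward; lengths in m; the calibration is good to about 2 mm. A picture is of the moment at which its call begins: read the wrist's pose just before it. There is no depth.
- hand_in(): hands the job in; it is judged then, once.
The state is a dict: "time": time; "qpos": joint angles; "qd": joint speeds; "joint_torque": joint torques, N m; "position": TCP position; "orientation": TCP orientation; "force": force on the tool from outside, world axes, zero at the start; "moment": the same for the moment, N m; "opening": finger opening in m; "grip_force": force on a finger pad.
Only numpy, scipy, OpenCV 4.12 (cv2) and the standard library are available. Lean on these libraries where they do the work, as an engineer would, in place of code of your own. Each camera call takes 0.05 s, during which the arm holds its last target. There are 200 camera calls.

## Working session

There is one attempt and no reset: what is moved stays moved. The work goes in short steps, Python scripts to look and compute and a tool call to move; the robot and the scene stay as the last step left them, time stands still between calls to the robot, and variables do not carry over. Pictures are saved under pics/ and viewed, at most 10 in all, crops included, and the job is handed in when it is done.

Besides the shell and the picture viewer there is one more tool, called as a command line: name --pt "numbers of a row" for each row, then --argument value for the rest. step_arm: Moves the arm, as the interface text tells. Its arguments: {"type":"object","properties":{"targets":{"type":"array"},"claw":{"type":"number"},"squeeze":{"type":"number"}},"required":["targets"]}

```bash
mkdir -p pics
cat > h.py <<'E'
import numpy as np, cv2
from rig import get_obs, get_image, hand_in, grasp_offset
from scipy.spatial.transform import Rotation as R
def save(n,f):
    d=get_image(n); cv2.imwrite('pics/'+f,cv2.cvtColor(d['image'],cv2.COLOR_RGB2BGR)); np.savez('pics/'+f+'.npz',**{k:v for k,v in d.items()}); return d
def px2w(d,uv,z):
    K=np.array(d['camera_matrix']);V=np.array(d['view']);C=np.linalg.inv(V)
    out=[]
    for u,v in uv:
        r=np.linalg.inv(K)@[u,v,1]; r=C[:3,:3]@[r[0],-r[1],-r[2]]; o=C[:3,3]
        out.append(o+r*(z-o[2])/r[2])
    return np.array(out)
def w2px(d,P):
    K=np.array(d['camera_matrix']);V=np.array(d['view'])
    P=np.atleast_2d(P)@V[:3,:3].T+V[:3,3]; q=np.c_[P[:,0],-P[:,1],-P[:,2]]@K.T
    return q[:,:2]/q[:,2:]
E
python3 - <<'E'
from h import *
print(get_obs())
d=save('scene','s1.png');e=save('side','d1.png')
print([k for k in d], d['camera_matrix'],d['view'],e['view'])
a=cv2.imread('pics/s1.png');cv2.imwrite('pics/s1b.png',cv2.resize(a,(800,600),interpolation=cv2.INTER_CUBIC))
E
```

```text
{'time': 0.0, 'qpos': array([70.14804817, 34.3868902 , -0.14743328, 91.68181965,  0.10473221,
       54.02410747, -4.57131264]), 'qd': array([-0.02013247,  0.06433761, -0.0580163 , -0.14962049, -0.09282289,
        0.02356917,  0.06868088]), 'joint_torque': array([ 4.05159562e-04, -7.76468182e+01,  1.56530466e+00, -2.58017707e+01,
        1.23873100e-02,  8.96884332e-03,  3.48106674e-06]), 'position': array([ 0.1930924 , -0.69830981,  0.23038107]), 'orientation': array([-1.79907721e+02,  8.77188469e-03,  1.54639749e+01]), 'force': array([-0.03720308,  0.2466915 , -0.37754058]), 'moment': array([-0.02815709, -0.03584466, -0.0280347 ]), 'grip_force': 0.0, 'opening': 0.08517691329555367}
['image', 'camera_matrix', 'view'] [[401.83500388   0.         252.73557423]
 [  0.         401.83500388 190.23055357]
 [  0.           0.           1.        ]] [[ 0.66938325 -0.74290811 -0.00368777 -0.37455718]
 [ 0.36861657  0.32781701  0.86986081 -0.24094417]
 [-0.64501774 -0.58362963  0.49328346 -0.68574345]
 [ 0.          0.          0.          1.        ]] [[ 0.98855752 -0.1504839  -0.0104224  -0.54180462]
 [ 0.09187274  0.54584834  0.83283191 -0.06529988]
 [-0.11963874 -0.82425978  0.55342784 -0.87997232]
 [ 0.          0.          0.          1.        ]]
```

View pics/s1b.png

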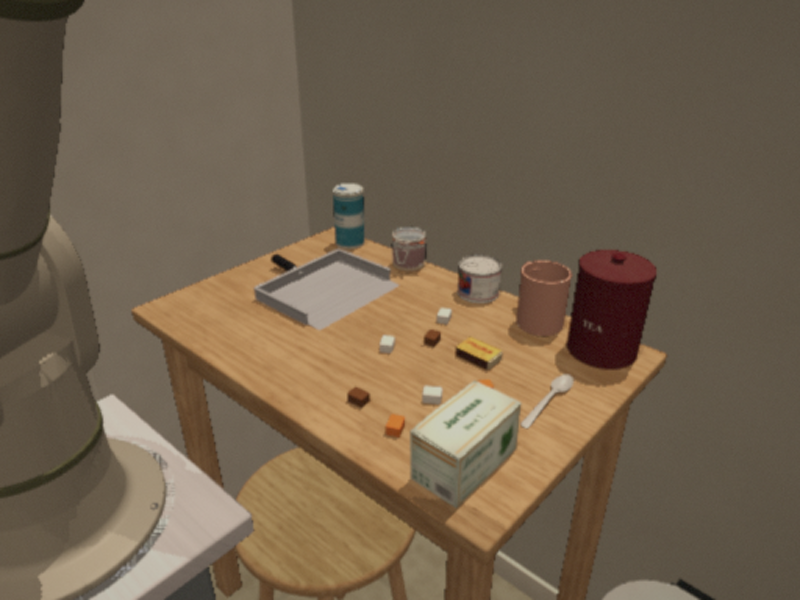

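View pics/d1.png

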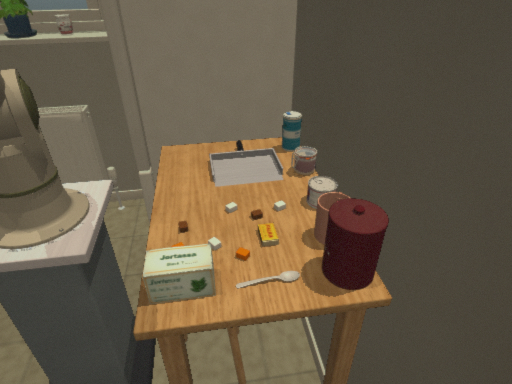

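The scene view shows the pan at about (325,290), white lumps at (444,316), (388,344) and (432,395), the matchbox at (479,353), brown lumps at (432,337) and (358,397), and orange ones at (395,426) and (487,385). The side view agrees with this.

Run:
```python
from h import *
for f,seeds in (('s1.png',dict(c1=(284,202),c2=(248,220),c3=(277,253),br1=(277,216),br2=(229,254),or1=(253,272),or2=(312,246),mb=(306,226))),('d1.png',dict(c1=(280,206),c2=(232,208),c3=(215,244),br1=(257,214),br2=(183,227),or1=(178,245),or2=(243,254),mb=(268,235)))):
    d=np.load('pics/'+f+'.npz'); im=d['image'].astype(int)
    hsv=cv2.cvtColor(d['image'],cv2.COLOR_RGB2HSV)
    white=((hsv[...,1]<80)&(hsv[...,2]>110)).astype(np.uint8)
    n,l,st,c=cv2.connectedComponentsWithStats(white)
    for k,s in seeds.items():
        uv=s
        if k[0]=='c':
            w=l[s[1]-2:s[1]+3,s[0]-2:s[0]+3]; i=w.max(); 
            if i: uv=c[i]; a=st[i,4]
            else:a=0
            print(f,k,np.round(uv,1),a,px2w(d,[uv],0.009)[0].round(4))
        else: print(f,k,px2w(d,[uv],0.009)[0].round(4))
s=np.load('pics/s1.png.npz')
print('rim',px2w(s,np.array([[258,293],[335,254],[392,272]])*.64,.025).round(3))
print('lip',px2w(s,np.array([[397,287],[320,322]])*.64,.0).round(3))
d=np.load('pics/d1.png.npz')
def crop(n,x0,y0,w,h,s): return cv2.resize(cv2.imread(n)[y0:y0+h,x0:x0+w],None,fx=s,fy=s,interpolation=cv2.INTER_CUBIC)
A=crop('pics/s1.png',150,150,200,150,4);cv2.imwrite('pics/c1.png',A)
A=crop('pics/d1.png',140,130,200,150,4);cv2.imwrite('pics/c2.png',A)
```

```text
s1.png c1 [283.9 201.3] 75 [ 0.6104 -0.0626  0.009 ]
s1.png c2 [247.3 219.4] 92 [ 0.4856 -0.0491  0.009 ]
s1.png c3 [276.3 251.9] 127 [ 0.4353 -0.1796  0.009 ]
s1.png br1 [ 0.5448 -0.0929  0.009 ]
s1.png br2 [ 0.363  -0.1094  0.009 ]
s1.png or1 [ 0.3546 -0.1854  0.009 ]
s1.png or2 [ 0.5029 -0.2247  0.009 ]
s1.png mb [ 0.5568 -0.1704  0.009 ]
d1.png c1 [279.7 205. ] 77 [ 0.6091 -0.0648  0.009 ]
d1.png c2 [231.1 206.8] 82 [ 0.4845 -0.052   0.009 ]
d1.png c3 [202.8  92.8] 26484 [0.4428 0.887  0.009 ]
d1.png br1 [ 0.5452 -0.0928  0.009 ]
d1.png br2 [ 0.3637 -0.114   0.009 ]
d1.png or1 [ 0.3536 -0.1756  0.009 ]
d1.png or2 [ 0.4928 -0.2271  0.009 ]
d1.png mb [ 0.5574 -0.175   0.009 ]
rim [[0.435 0.202 0.025]
 [0.628 0.216 0.025]
 [0.644 0.083 0.025]]
lip [[0.642 0.069 0.   ]
 [0.468 0.084 0.   ]]
```

View pics/c1.png

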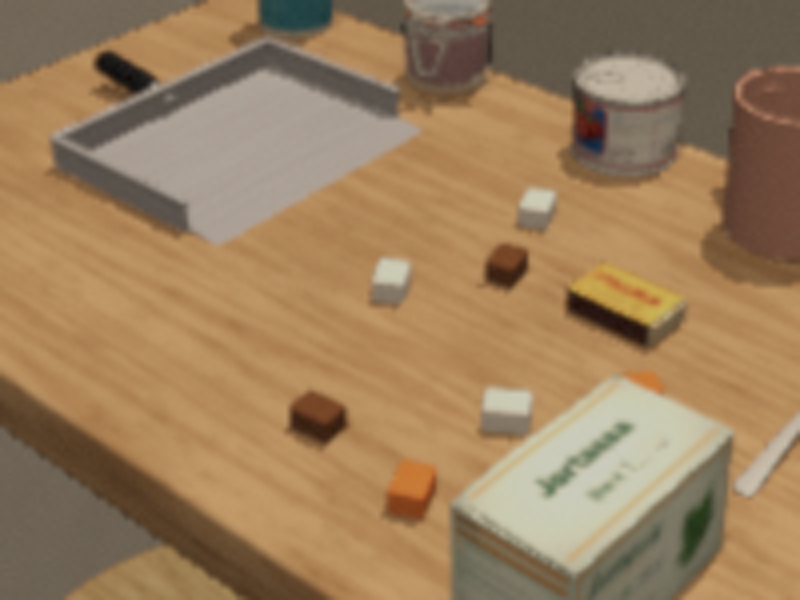

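View pics/c2.png

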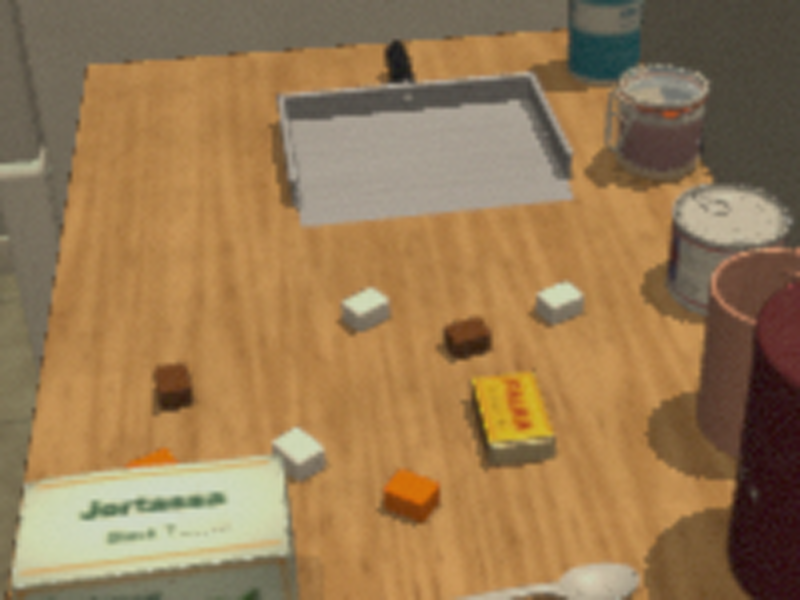

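The crops show the pan lip's front edge from (218,243) to (420,130) in the first, and from (300,224) to (573,199) in the second. Next I'll work out the pan pose and the obstacle clearances.

Run:
```python
from h import *
s=np.load('pics/s1.png.npz');d=np.load('pics/d1.png.npz')
S=lambda p,z:px2w(s,np.array(p)/4+[150,150],z)[:,:2].round(3).tolist()
D=lambda p,z:px2w(d,np.array(p)/4+[140,130],z)[:,:2].round(3).tolist()
print('lip',S([[218,243],[420,130]],0),D([[300,224],[573,199]],0))
print('backrim',S([[55,140],[268,42]],.025),D([[281,96],[529,76]],.025))
print('teatop',S([[620,380],[732,432],[575,562],[455,508]],.076),D([[25,485],[285,458],[292,560],[15,582]],.076))
print('mugrim',S([[735,105]],.098),D([[712,290]],.098))
print('tin base',S([[575,150],[625,172]],0.),D([[675,300]],0.05))
print('mb top',S([[605,262],[685,300],[645,325],[570,290]],.017),D([[473,380],[535,372],[553,440],[487,448]],.017))
print('c',D([[300,450]],.009),'lumps',S([[398,262]],.016))
```

```text
lip [[0.452, 0.068], [0.649, 0.072]] [[0.45, 0.068], [0.649, 0.068]]
backrim [[0.441, 0.216], [0.643, 0.22]] [[0.446, 0.218], [0.646, 0.219]]
teatop [[0.421, -0.26], [0.423, -0.321], [0.309, -0.317], [0.3, -0.259]] [[0.305, -0.259], [0.428, -0.26], [0.428, -0.328], [0.307, -0.321]]
mugrim [[0.664, -0.169]] [[0.663, -0.189]]
tin base [[0.699, -0.028], [0.697, -0.072]] [[0.663, -0.131]]
mb top [[0.576, -0.143], [0.574, -0.201], [0.538, -0.198], [0.538, -0.145]] [[0.54, -0.145], [0.577, -0.144], [0.575, -0.204], [0.538, -0.205]]
c [[0.435, -0.181]] lumps [[0.494, -0.049]]
```

```bash
cat >> h.py <<'E'
def go(x,y,z,yaw):
    o=get_obs(); A=R.from_euler('xyz',o['orientation'],degrees=True); B=R.from_euler('xyz',[180,0,yaw],degrees=True)
    print('t',round(o['time'],2),'pos',o['position'].round(4),'rpy',o['orientation'].round(1),'F',o['force'].round(1),'op',round(o['opening'],4))
    print('shift cm',(A.inv().apply(np.array([x,y,z])-o['position'])*100).round(2),'turn',(A.inv()*B).as_rotvec(degrees=True).round(2))
E
python3 -c "
from h import *
go(.4745,-.084,.15,73)"
```

```text
t 0.1 pos [ 0.1931 -0.6984  0.2305] rpy [-179.9    0.    15.5] F [ 0.4 -0.2  0.3] op 0.0852
shift cm [ 43.5  -51.7    8.12] turn [-8.000e-02 -3.000e-02 -5.754e+01]
```

step_arm --pt "43.5 -51.8 5 0 0 -57.5" --pt "43.5 -51.8 5 0 0 -57.5" --pt "43.5 -51.8 5 0 0 -57.5" --pt "43.5 -51.8 5 0 0 -57.5" --pt "43.5 -51.8 5 0 0 -57.5" --claw 1.2

```text
time: 0.6
position: [0.2973, -0.47, 0.2126]
orientation: [-180.0, -0.0, 58.8]
force: [1.3, -0.8, -0.3]
opening: 0.0131
grip_force: 0.0
```

```bash
python3 -c "
from h import *
go(.4745,-.084,.15,73)"
```

```text
t 0.6 pos [ 0.2973 -0.47    0.2126] rpy [-180.    -0.    58.8] F [ 1.3 -0.8 -0.3] op 0.0131
shift cm [42.2  -4.85  6.26] turn [-1.000e-02 -0.000e+00 -1.422e+01]
```

step_arm --pt "4.8 -0.5 1 0 0 -3" --pt "9.6 -1 2 0 0 -6" --pt "14.4 -1.5 3 0 0 -9" --pt "19.2 -2 4 0 0 -12" --pt "24 -2.8 4.5 0 0 -14.2"

```text
time: 1.1
position: [0.3991, -0.2511, 0.1671]
orientation: [-180.0, -0.0, 72.7]
force: [1.0, 0.1, -0.5]
opening: 0.0123
grip_force: 0.0
```

```bash
python3 -c "
from h import *
go(.4745,-.084,.10,73)"
```

```text
t 1.1 pos [ 0.3991 -0.2511  0.1671] rpy [-180.    -0.    72.7] F [ 1.   0.1 -0.5] op 0.0123
shift cm [18.2   2.24  6.72] turn [-0.02 -0.02 -0.27]
```

step_arm --pt "4.5 0.5 1.5 0 0 0" --pt "9 1 3 0 0 0" --pt "13.5 1.5 5 0 0 0" --pt "18.1 2.2 6.5 0 0 0" --pt "18.1 2.2 6.5 0 0 0"

```text
time: 1.6
position: [0.4764, -0.0793, 0.1012]
orientation: [-180.0, -0.2, 73.2]
force: [-0.5, -0.1, -0.4]
opening: 0.0121
grip_force: 0.0
```

Run:
```python
from h import *
go(.4745,-.084,.007,73)
o=get_obs();d=save('wrist','w1.png');T=np.array(d['T_tool_cam'])
M=np.eye(4);M[:3,:3]=R.from_euler('xyz',o['orientation'],degrees=True).as_matrix();M[:3,3]=o['position']
C=M@T; V=np.linalg.inv(C)
dd=dict(camera_matrix=d['camera_matrix'],view=V)
hsv=cv2.cvtColor(d['image'],cv2.COLOR_RGB2HSV)
w=((hsv[...,1]<60)&(hsv[...,2]>120)).astype(np.uint8)
n,l,st,c=cv2.connectedComponentsWithStats(w)
for i in range(1,n):
    if st[i,4]>150: print(st[i],c[i].round(),px2w(dd,[c[i]],.012)[0].round(3))
```

```text
t 1.6 pos [ 0.4764 -0.0793  0.1012] rpy [-180.    -0.2   73.2] F [-0.5 -0.1 -0.4] op 0.0121
shift cm [-0.53 -0.04  9.42] turn [-0.03 -0.18  0.25]
[ 155    0   96   32 1560] [191.  10.] [0.475 0.069 0.012]
[390 120  38  37 808] [408. 138.] [ 0.61  -0.065  0.012]
[236 148  36  37 747] [254. 166.] [ 0.486 -0.051  0.012]
[234 294  24  32 488] [246. 311.] [ 0.439 -0.182  0.012]
```

View pics/w1.png

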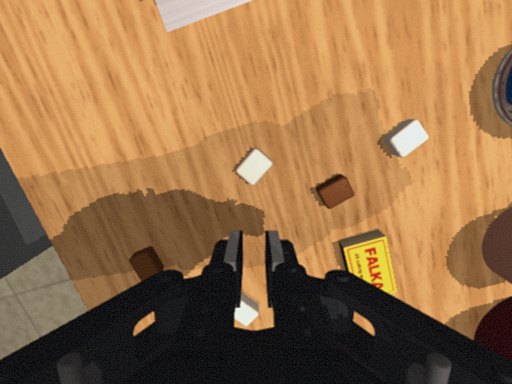

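The wrist view confirms the lumps: b at (254,166), a at (408,138), c at (246,311). The pan's front-left corner is at (166,31). Descending behind b.

Run:
```python
from h import *
d=np.load('pics/w1.png.npz');o=get_obs();M=np.eye(4);M[:3,:3]=R.from_euler('xyz',o['orientation'],degrees=True).as_matrix();M[:3,3]=o['position']
dd=dict(camera_matrix=d['camera_matrix'],view=np.linalg.inv(M@d['T_tool_cam']))
print(px2w(dd,[[166,31],[250,2]],0).round(3))
```

```text
[[ 0.45   0.062 -0.   ]
 [ 0.517  0.062 -0.   ]]
```

step_arm --pt "-0.5 0 3 0 0 0" --pt "-0.5 0 6 0 0 0" --pt "-0.5 0 8 0 0 0" --pt "-0.5 0 9.2 0 0 0" --pt "-0.5 0 9.2 0 0 0"

```text
time: 2.15
position: [0.471, -0.0926, 0.0097]
orientation: [-179.9, 0.1, 72.5]
force: [-0.4, 0.5, 0.3]
opening: 0.012
grip_force: 0.0
```

step_arm --pt "1 0 0.1 0 0 0" --pt "2 0 0.2 0 0 0" --pt "3 0 0.2 0 0 0" --pt "4 0 0.2 0 0 0" --pt "5 0 0.2 0 0 0"

```text
time: 2.65
position: [0.4877, -0.0426, 0.0093]
orientation: [180.0, -0.0, 72.7]
force: [-0.1, 0.3, 0.2]
opening: 0.012
grip_force: 0.1
```

step_arm --pt "1.2 0 0 0 0 0" --pt "2.4 0 0 0 0 0" --pt "3.6 0 0 0 0 0" --pt "4.8 0 0 0 0 0" --pt "6 0 0 0 0 0"

```text
time: 3.15
position: [0.5053, 0.0146, 0.0088]
orientation: [-180.0, 0.0, 72.6]
force: [0.1, -0.3, 0.2]
opening: 0.0119
grip_force: 0.1
```

```bash
cat >> h.py <<'E'
def lumps(f=None):
    for n in ('scene','side','wrist'):
        o=get_obs(); d=dict(get_image(n))
        if n=='wrist':
            M=np.eye(4);M[:3,:3]=R.from_euler('xyz',o['orientation'],degrees=True).as_matrix();M[:3,3]=o['position']
            d['view']=np.linalg.inv(M@d['T_tool_cam'])
        hsv=cv2.cvtColor(d['image'],cv2.COLOR_RGB2HSV)
        w=((hsv[...,1]<60)&(hsv[...,2]>(150 if n!='wrist' else 130))).astype(np.uint8)
        N,l,st,c=cv2.connectedComponentsWithStats(w)
        for i in range(1,N):
            if 40<st[i,4]<3000:
                p=px2w(d,[c[i]],.010)[0]
                if .38<p[0]<.66 and -.24<p[1]<.23: print(n,st[i,4],c[i].round(),p[:2].round(3))
        if f: cv2.imwrite('pics/'+n+f+'.png',cv2.cvtColor(d['image'],cv2.COLOR_RGB2BGR))
E
python3 - <<'E'
from h import *
go(.538,.127,.008,73); lumps('b')
E
```

```text
t 3.15 pos [0.5053 0.0146 0.0088] rpy [-180.     0.    72.6] F [ 0.1 -0.3  0.2] op 0.0119
shift cm [11.7  -0.23  0.08] turn [-0.01  0.   -0.36]
scene 983 [201. 191.] [0.503 0.139]
scene 45 [284. 200.] [ 0.615 -0.06 ]
scene 75 [276. 250.] [ 0.439 -0.177]
side 532 [265. 170.] [0.603 0.114]
side 128 [219. 179.] [0.463 0.086]
side 52 [236. 178.] [0.511 0.083]
side 43 [280. 204.] [ 0.61 -0.06]
side 66 [214. 241.] [ 0.434 -0.178]
wrist 2049 [41. 72.] [0.44  0.128]
wrist 1816 [259. 208.] [0.516 0.037]
wrist 1000 [471. 321.] [ 0.615 -0.067]
```

step_arm --pt "1.2 0 0 0 0 0" --pt "2.4 0 0 0 0 0" --pt "3.6 0 0 0 0 0" --pt "4.8 0 0 0 0 0" --pt "6 0 0 0 0 0"

```text
time: 3.8
position: [0.5232, 0.072, 0.0088]
orientation: [-180.0, -0.0, 72.7]
force: [0.6, -1.4, 0.4]
opening: 0.012
grip_force: 0.1
```

step_arm --pt "1.2 0 0 0 0 0" --pt "2.4 0 0 0 0 0" --pt "3.6 0 0 0 0 0" --pt "4.8 0 0 0 0 0" --pt "5.7 0 0 0 0 0"

```text
time: 4.3
position: [0.5403, 0.1265, 0.0088]
orientation: [180.0, -0.0, 72.7]
force: [0.2, 0.6, 0.2]
opening: 0.0125
grip_force: 0.0
```

step_arm --pt "-1 0 0 0 0 0" --pt "-2.5 0 -2 0 0 0" --pt "-4 0 -6 0 0 0" --pt "-6 0 -9 0 0 0" --pt "-6 0 -9 0 0 0"

```text
time: 4.8
position: [0.5222, 0.0641, 0.102]
orientation: [179.8, 0.0, 72.4]
force: [-0.5, 0.5, 0.1]
opening: 0.012
grip_force: 0.0
```

Run:
```python
from h import *
go(.429,-.215,.10,79.5); lumps('c')
```

```text
t 4.8 pos [0.5222 0.0641 0.102 ] rpy [179.8   0.   72.4] F [-0.5  0.5  0.1] op 0.012
shift cm [-29.42  -0.43   0.2 ] turn [ 0.21  0.03 -7.13]
scene 1616 [213. 187.] [0.541 0.131]
scene 42 [284. 200.] [ 0.615 -0.059]
scene 74 [276. 250.] [ 0.439 -0.177]
side 1507 [245. 170.] [0.544 0.128]
side 42 [280. 204.] [ 0.61 -0.06]
side 65 [214. 241.] [ 0.434 -0.177]
wrist 1943 [114.  79.] [0.451 0.189]
wrist 757 [397.  58.] [0.658 0.14 ]
```

View pics/wristc.png

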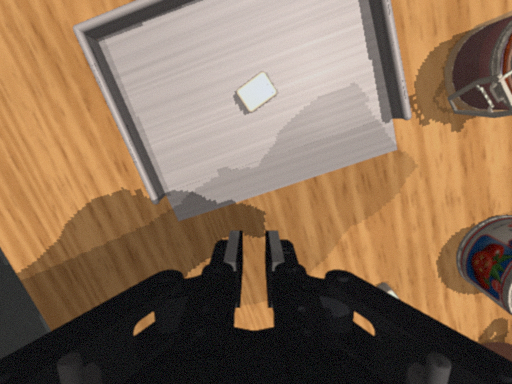

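Lump b lies flat on the pan floor at (257,92), well clear of the lip. On to lump c.

step_arm --pt "-4.8 0 0 0 0 -1.5" --pt "-9.6 0 0 0 0 -3" --pt "-14.4 -0.1 0 0 0 -4.5" --pt "-19.2 -0.2 0 0 0 -6" --pt "-24 -0.4 0 0 0 -7"

```text
time: 5.45
position: [0.4457, -0.1607, 0.0975]
orientation: [-179.9, -0.0, 79.8]
force: [0.6, 0.5, 0.1]
opening: 0.0121
grip_force: 0.0
```

Run:
```python
from h import *
go(.429,-.216,.10,79.5)
```

```text
t 5.45 pos [ 0.4457 -0.1607  0.0975] rpy [-179.9   -0.    79.8] F [0.6 0.5 0.1] op 0.0121
shift cm [-5.74 -0.67 -0.25] turn [-0.11 -0.04  0.28]
```

step_arm --pt "-2.5 -0.3 0 0 0 0" --pt "-4.5 -0.6 0 0 0 0" --pt "-5.6 -0.7 0 0 0 0" --pt "-5.6 -0.7 0 0 0 0" --pt "-5.6 -0.7 0 0 0 0"

```text
time: 5.95
position: [0.43, -0.2126, 0.0983]
orientation: [-180.0, -0.0, 79.7]
force: [0.3, -0.1, -0.5]
opening: 0.012
grip_force: 0.0
```

Run:
```python
from h import *
go(.430,-.216,.01,79.5); lumps()
```

```text
t 5.95 pos [ 0.43   -0.2126  0.0983] rpy [-180.    -0.    79.7] F [ 0.3 -0.1 -0.5] op 0.012
shift cm [-0.34  0.06  8.83] turn [-0.03 -0.05  0.2 ]
scene 1693 [212. 187.] [0.537 0.129]
scene 66 [276. 250.] [ 0.438 -0.178]
side 1105 [253. 169.] [0.57  0.129]
side 44 [280. 204.] [ 0.61 -0.06]
side 51 [214. 241.] [ 0.434 -0.178]
wrist 763 [252. 164.] [ 0.435 -0.182]
```

step_arm --pt "-0.3 0 3 0 0 0" --pt "-0.3 0 6 0 0 0" --pt "-0.3 0 8 0 0 0" --pt "-0.3 0 8.8 0 0 0" --pt "-0.3 0 8.8 0 0 0"

```text
time: 6.6
position: [0.429, -0.2157, 0.0101]
orientation: [-179.9, -0.0, 79.7]
force: [0.6, 0.3, -0.1]
opening: 0.012
grip_force: 0.0
```

Run:
```python
from h import *
go(.489,.124,.0085,79.5)
```

```text
t 6.6 pos [ 0.429  -0.2157  0.0101] rpy [-179.9   -0.    79.7] F [ 0.6  0.3 -0.1] op 0.012
shift cm [34.5  -0.15  0.17] turn [-0.11 -0.02  0.23]
```

step_arm --pt "1 0 0.1 0 0 0" --pt "2 0 0.15 0 0 0" --pt "3 0 0.15 0 0 0" --pt "4 0 0.15 0 0 0" --pt "5 0 0.15 0 0 0"

```text
time: 7.1
position: [0.4385, -0.1665, 0.0097]
orientation: [180.0, -0.0, 79.7]
force: [-0.2, -0.3, 0.1]
opening: 0.0115
grip_force: 0.0
```

step_arm --pt "1.2 0 0 0 0 0" --pt "2.4 0 0 0 0 0" --pt "3.6 0 0 0 0 0" --pt "4.8 0 0 0 0 0" --pt "6 0 0 0 0 0"

```text
time: 7.6
position: [0.449, -0.1074, 0.0095]
orientation: [180.0, -0.0, 79.7]
force: [0.4, -1.0, 0.5]
opening: 0.0122
grip_force: 0.0
```

step_arm --pt "1.2 0 0 0 0 0" --pt "2.4 0 0 0 0 0" --pt "3.6 0 0 0 0 0" --pt "4.8 0 0 0 0 0" --pt "6 0 0 0 0 0"

```text
time: 8.1
position: [0.4598, -0.0485, 0.0094]
orientation: [-180.0, 0.0, 79.6]
force: [-0.5, -0.0, -0.6]
opening: 0.012
grip_force: 0.0
```

Run:
```python
from h import *
go(.489,.124,.0085,79.5); lumps()
```

```text
t 8.1 pos [ 0.4598 -0.0485  0.0094] rpy [-180.     0.    79.6] F [-0.5 -0.  -0.6] op 0.012
shift cm [17.49 -0.23  0.09] turn [-0.    0.    0.14]
scene 1079 [201. 188.] [0.514 0.148]
side 875 [258. 169.] [0.585 0.128]
wrist 1842 [229.   9.] [0.471 0.066]
wrist 1921 [249. 206.] [ 0.463 -0.024]
```

step_arm --pt "1.2 0 0 0 0 0" --pt "2.4 0 0 0 0 0" --pt "3.6 0 0 0 0 0" --pt "4.8 0 0 0 0 0" --pt "6 0 0 0 0 0"

```text
time: 8.75
position: [0.4706, 0.0108, 0.0093]
orientation: [-180.0, -0.0, 79.7]
force: [0.1, 0.4, 0.6]
opening: 0.012
grip_force: 0.0
```

step_arm --pt "1.2 0 0 0 0 0" --pt "2.4 0 0 0 0 0" --pt "3.6 0 0 0 0 0" --pt "4.8 0 0 0 0 0" --pt "6 0 0 0 0 0"

```text
time: 9.25
position: [0.4814, 0.0695, 0.0093]
orientation: [-180.0, 0.0, 79.6]
force: [-0.4, 0.1, 0.9]
opening: 0.0118
grip_force: 0.1
```

step_arm --pt "1.2 0 0 0 0 0" --pt "2.4 0 0 0 0 0" --pt "3.6 0 0 0 0 0" --pt "4.8 0 0 0 0 0" --pt "5.6 0 0 0 0 0"

```text
time: 9.75
position: [0.4916, 0.1251, 0.0093]
orientation: [180.0, -0.0, 79.7]
force: [-1.4, -0.6, 0.3]
opening: 0.0119
grip_force: 0.0
```

step_arm --pt "-1 0 0 0 0 0" --pt "-2.5 0 -2 0 0 0" --pt "-4 0 -6 0 0 0" --pt "-7 0 -9 0 0 0" --pt "-7 0 -9 0 0 0"

```text
time: 10.25
position: [0.4785, 0.0494, 0.1022]
orientation: [179.8, 0.1, 79.3]
force: [0.6, -0.0, -0.5]
opening: 0.0123
grip_force: 0.0
```

Run:
```python
from h import *
go(.611,-.102,.10,92); lumps('d')
```

```text
t 10.25 pos [0.4785 0.0494 0.1022] rpy [1.798e+02 1.000e-01 7.930e+01] F [ 0.6 -0.  -0.5] op 0.0123
shift cm [-12.4   15.84   0.29] turn [  0.15   0.13 -12.75]
scene 1561 [213. 188.] [0.536 0.125]
scene 42 [284. 200.] [ 0.615 -0.059]
side 1534 [245. 170.] [0.543 0.125]
side 43 [280. 204.] [ 0.61 -0.06]
wrist 1241 [183.  80.] [0.445 0.155]
wrist 468 [415. 295.] [ 0.613 -0.067]
```

View pics/wristd.png

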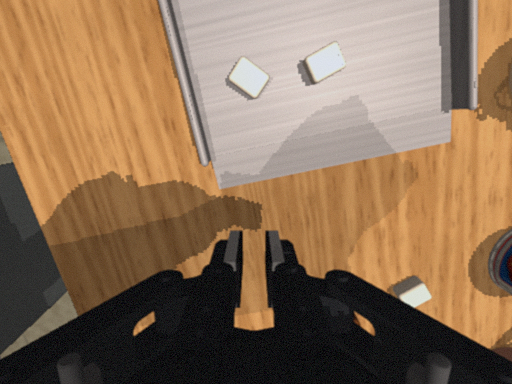

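Lumps c (249,77) and b (324,62) are both well inside on the flat floor. On to lump a.

step_arm --pt "-3 4 0 0 0 -3" --pt "-6 8 0 0 0 -6" --pt "-9 12 0 0 0 -9" --pt "-12.2 15.7 0 0 0 -12.7" --pt "-12.2 15.7 0 0 0 -12.7"

```text
time: 10.9
position: [0.6143, -0.0997, 0.0972]
orientation: [180.0, 0.1, 92.0]
force: [-0.8, -0.0, 0.4]
opening: 0.012
grip_force: 0.0
```

Run:
```python
from h import *
go(.611,-.101,.01,92); lumps()
```

```text
t 10.9 pos [ 0.6143 -0.0997  0.0972] rpy [1.8e+02 1.0e-01 9.2e+01] F [-0.8 -0.   0.4] op 0.012
shift cm [-0.1  -0.34  8.72] turn [0.03 0.11 0.04]
scene 1642 [213. 187.] [0.539 0.128]
scene 43 [284. 200.] [ 0.615 -0.059]
side 1398 [242. 171.] [0.534 0.123]
side 42 [279. 204.] [ 0.609 -0.06 ]
wrist 772 [253. 167.] [ 0.61  -0.065]
```

step_arm --pt "-0.2 -0.3 3 0 0 0" --pt "-0.2 -0.3 6 0 0 0" --pt "-0.2 -0.3 8 0 0 0" --pt "-0.2 -0.3 8.8 0 0 0" --pt "-0.2 -0.3 8.8 0 0 0"

```text
time: 11.55
position: [0.6072, -0.0936, 0.0103]
orientation: [-179.9, -0.0, 92.5]
force: [-0.5, 0.0, -0.3]
opening: 0.0118
grip_force: 0.0
```

Run:
```python
from h import *
go(.603,.124,.0085,92)
```

```text
t 11.55 pos [ 0.6072 -0.0936  0.0103] rpy [-179.9   -0.    92.5] F [-0.5  0.  -0.3] op 0.0118
shift cm [21.76  0.52  0.2 ] turn [-0.15 -0.04  0.48]
```

step_arm --pt "0 0.3 0.1 0 0 0" --pt "1 0.4 0.15 0 0 0" --pt "2 0.4 0.15 0 0 0" --pt "3 0.4 0.15 0 0 0" --pt "4 0.4 0.15 0 0 0"

```text
time: 12.05
position: [0.6108, -0.0541, 0.0103]
orientation: [180.0, -0.0, 92.4]
force: [-0.3, -0.2, 0.3]
opening: 0.0122
grip_force: 0.0
```

step_arm --pt "1.2 0 0 0 0 0" --pt "2.4 0 0 0 0 0" --pt "3.6 0 0 0 0 0" --pt "4.8 0 0 0 0 0" --pt "6 0 0 0 0 0"

```text
time: 12.55
position: [0.6082, 0.0056, 0.0098]
orientation: [-180.0, -0.0, 92.3]
force: [0.1, 0.3, 0.6]
opening: 0.0119
grip_force: 0.0
```

Run:
```python
from h import *
go(.603,.124,.0085,92); lumps()
```

```text
t 12.55 pos [0.6082 0.0056 0.0098] rpy [-180.    -0.    92.3] F [0.1 0.3 0.6] op 0.0119
shift cm [11.85 -0.03  0.13] turn [-0.01 -0.    0.34]
scene 1640 [213. 187.] [0.538 0.128]
side 1019 [234. 171.] [0.51  0.123]
wrist 826 [370.  35.] [0.657 0.113]
wrist 1763 [257. 208.] [0.61 0.03]
```

step_arm --pt "1.2 0 0 0 0 0" --pt "2.4 0 0 0 0 0" --pt "3.6 0 0 0 0 0" --pt "4.8 0 0 0 0 0" --pt "6 0 0 0 0 0"

```text
time: 13.2
position: [0.6057, 0.0657, 0.0098]
orientation: [-180.0, -0.0, 92.4]
force: [0.3, -0.5, 0.7]
opening: 0.012
grip_force: 0.0
```

step_arm --pt "1.2 0 0 0 0 0" --pt "2.4 0 0 0 0 0" --pt "3.6 0 0 0 0 0" --pt "4.8 0 0 0 0 0" --pt "5.8 0 0 0 0 0"

```text
time: 13.7
position: [0.6034, 0.1237, 0.0098]
orientation: [180.0, -0.0, 92.4]
force: [-0.1, 0.5, 0.3]
opening: 0.0118
grip_force: 0.0
```

step_arm --pt "-1 0 0 0 0 0" --pt "-2.5 0 -2 0 0 0" --pt "-4 -1 -6 0 0 0" --pt "-7 -4 -9 0 0 0" --pt "-10 -6 -13 0 0 0"

```text
time: 14.2
position: [0.5474, 0.0214, 0.1358]
orientation: [-179.8, 0.1, 92.3]
force: [1.2, -1.2, 1.0]
opening: 0.0123
grip_force: 0.0
```

Run:
```python
from h import *
go(.55,0,.15,90); lumps('e')
```

```text
t 14.2 pos [0.5474 0.0214 0.1358] rpy [-1.798e+02  1.000e-01  9.230e+01] F [ 1.2 -1.2  1. ] op 0.0123
shift cm [-2.15  0.17 -1.42] turn [-0.15  0.07  2.32]
scene 1592 [213. 187.] [0.537 0.128]
side 1497 [244. 170.] [0.541 0.124]
wrist 686 [134.  51.] [0.443 0.135]
wrist 603 [382.  53.] [0.657 0.142]
```

View pics/wriste.png

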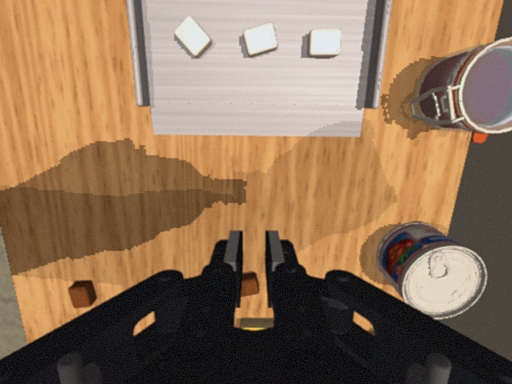

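View pics/sidee.png

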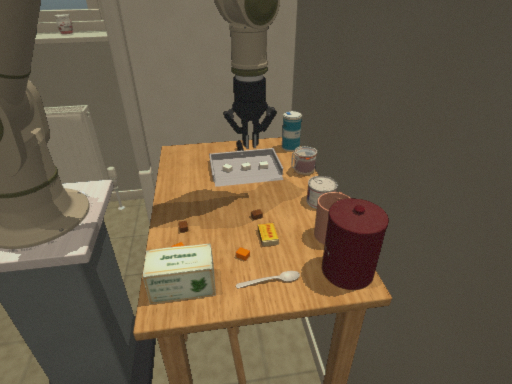

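All three lumps lie on the flat floor at (193,36), (260,39) and (324,42) in the wrist view, past the lip line at row 107. The side view shows everything else where it was.

step_arm --pt "0 0 -2 0 0 0" --pt "0 0 -3 0 0 0" --pt "0 0 -3 0 0 0" --pt "0 0 -3 0 0 0" --pt "0 0 -3 0 0 0"

```text
time: 14.85
position: [0.5493, 0.0236, 0.1646]
orientation: [-179.9, -0.0, 92.4]
force: [0.4, 0.2, -0.9]
opening: 0.0118
grip_force: 0.0
```

```bash
python3 -c "
from h import *
print(hand_in())"
```

```text
the job is handed in; nothing more can be done
None
```

I swept all three white lumps onto the dustpan's flat floor, the last pictures show nothing else moved, and I handed the job in at about 15 s; it returned no verdict.

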